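Put a battery pack on test at the workshop's pack tester

ROBOT

A 6-joint arm with a two-finger parallel gripper is mounted at the origin on the work surface. World frame = base frame: x ahead of the robot, y to its left, z up, the work surface at z = 0. Lengths are in mm, angles in rad, forces in N, time in s.
With the tool pointing down it reaches from about 350 to 775 mm from the base axis. Payload 7.3 kg.
Tool frame: the origin (TCP) lies midway between the tips of the shut fingers; the grasp point (between the pads) lies 19 mm behind it (bot.tcp_to_grasp is the distance from the TCP to the grasp point, in mm); z points along the fingers, y is the line along which they close (so a half turn about z gives the same grasp; the last joint's range is limited). The gripper opens to 92 mm and grips with 3 to 60 N. Pads are 19 mm wide; open, the fingers measure 130 mm over their backs; the gripper's body (75 mm by 190 mm) begins 47 mm behind the grasp point.
Start: joints at [-1.28, 0.342, 1.524, -0, 1.275, -0.146], TCP at [222.121, -475.718, 226.741] pointing down, gripper open.
Joint ranges: [-2.53, 2.53], [-0.77, 2.02], [0.04, 2.7], [-1, 4.14], [0.28, 2.66], [-3.11, 3.11]. Speed limits (rad/s): [2.57, 2.57, 3.14, 3.14, 3.14, 3.14].

INTERFACE

Orientations are given as [roll, pitch, yaw] about the fixed x, y, z axes, in that order (R = Rz(yaw) Ry(pitch) Rx(roll)).
In Python, from plant import bot, viewer gives the robot as it stands. The module is installed in compiled form; this text tells all that it offers.
- The arm moves only by the shell command python3 -m handwheel 'ROWS'. ROWS is text: rows parted by semicolons, each of 7 numbers parted by spaces: the shift along the tool's x, y, z scaled (see below), then the turn, a rotation vector about the tool's x, y, z scaled (see below), then the opening, from -1 (shut) to 1 (fully open), so that 0 is half open. In form: tx ty tz rx ry rz gripper; .... A call has 1 to 8 rows; each row is the pose to reach, as a shift and turn from the pose commanded when the call began, along the tool's axes at that moment, turning the shorter way round; what a row does not reach only later rows make up. The controller multiplies each number of a shift by 10 cm and each number of a turn by pi rad. A row lasts 1/12 s, in which the tool goes at most 41.7 mm and 7.16 degrees, less where a joint would pass 70% of its speed; a pose out of reach is approached as far as the arm can. A call with a number of a shift or a turn outside -1 to 1 is refused whole. A call with a gripper value outside its range is refused whole. The fingers move at their own pace and stop on an object; the grip force is fixed at half the most. Time passes only in rows, so rows that repeat a pose let the fingers close. It gives the time, the measured TCP pose, the force, the opening and the grip force at its end, in the units of the state.
- bot.get_obs(): the state, without advancing time (a new reading comes with each control period).
- viewer.capture(name): name is "scene" or "top" or "wrist"; returns a dict with "frame" (420x560x3 uint8, red, green, blue), "fov_y" (degrees; the focal length in pixels is half the picture's height over the tangent of half this angle, whatever the lens; pixels are square), "cx", "cy" (the principal point, pixels), "dist_coeffs" ([k1, k2, p1, p2, k3] as OpenCV has them; the pictures are not rectified), "T" (4x4, takes a point from camera to world coordinates). Camera axes: x right, y down, z forward; pixel columns grow to the right and rows downward; lengths in mm; the calibration is good to about 2 mm. A picture is of the moment at which its call begins. There is no depth.
- bot.close_job(): hands the job in; it is judged then, once.
Trained networks look in a picture, given as the dict that the camera call returned (one of the last four; its "shot" number tells which), for a name from the list of things; names that differ only in an ending like _2 or _b are one class to them, and where a whole thing is asked for, a point or a joint stands for the part that bears it (a point fixed in the world has none). Each returns a list of dicts, best first, with "score" (0 to 1); they miss things now and then, are a little off and sometimes report something else, mostly with a low value. They report only what shows in the picture. A call takes as long as a camera call. They do not tell look-alikes from the thing itself.
- viewer.recognise(target, picture): "centre" ([column, row] in pixels, amid what is visible of it).
- viewer.cut_out(target, picture): "pixels" (420x560 bool, what is visible of it) and "centre" ([column, row] in pixels, amid what is visible of it).
The state is a dict: "time": time; "joint_positions": joint angles; "dq": joint speeds; "tau": joint torques, N m; "tool_pos": TCP position; "tcp_rot": TCP orientation; "contact_force": force on the tool from outside, world axes, zero at the start; "moment": the same for the moment, N m; "grip_width": finger opening in mm; "finger_force": force on a finger pad.
Only numpy, scipy, OpenCV 4.12 (cv2) and the standard library are available. Lean on these libraries where they do the work, as an engineer would, in place of code of your own. Each camera call takes 0.05 s, during which the arm holds its last target. There are 200 camera calls.

TASK

Put the yellow battery pack on test: first press the white (off) key of the tester so that it stays down and the blue key springs up. Then set the pack in the dock's channel, brass contacts first, and slide it along under the hood until it is fully home against the back stop; last, press the yellow key so that it stays down and the white one springs up. Do not press the red key, keep the pack upright and leave the other things on the bench where they are.

Things in the scene. Friction and masses are not known exactly. Their poses are not given: they have to be found in the camera images.
- console: Grey wedge-shaped key console, fixed, 170 mm deep (x) x 236 mm wide (y). Origin: centre of its underside; front at -x. Its panel slopes 27 deg: 35 mm high at the front edge (x=-85 mm), 122 mm at the back. Four interlocked keys stand in a row across it at y = -75, -25, 25, 75 mm (colours in any order), their axes meeting the panel at x=-10, z=73 mm. A steady 5 N presses a key home.
- console_bar (a point): Middle of the red guard bar (10 mm thick, 224 mm long, along the console's y) that crosses right over the key row, about 97 mm above the raised keys' faces, so no tool can reach them straight down: lean it 22 to 45 deg and come from the console's front. At each end a level tube runs back at the same height to the rear edge, then down.
- key_white (a joint): Travel of the white key in m: 0 up, about 0.012 latched down, 0.015 bottomed on its hard stop. Pressed beyond 0.013 and let go, it stays latched, and the key latched before springs up on the way. It gives way in a jerky manner: press by depth, or with a force stop of 15 N or more. White means off; starts up.
- key_yellow (a joint): Travel of the yellow key in m: 0 up, about 0.012 latched down, 0.015 bottomed on its hard stop. Pressed beyond 0.013 and let go, it stays latched, and the key latched before springs up on the way. It gives way in a jerky manner: press by depth, or with a force stop of 15 N or more. The yellow pack's test range; starts up.
- key_blue (a joint): Travel of the blue key in m: 0 up, about 0.012 latched down, 0.015 bottomed on its hard stop. Pressed beyond 0.013 and let go, it stays latched, and the key latched before springs up on the way. It gives way in a jerky manner: press by depth, or with a force stop of 15 N or more. Latched down at the start.
- key_red (a joint): Travel of the red key in m: 0 up, about 0.012 latched down, 0.015 bottomed on its hard stop. Pressed beyond 0.013 and let go, it stays latched, and the key latched before springs up on the way. It gives way in a jerky manner: press by depth, or with a force stop of 15 N or more. Starts up; not to be pressed.
- key_white_top (a point): Centre of the top face of the white key cap, 44 mm (up the slope) x 36 mm (along the row); moves with the key. Site axes: z straight out of the sloping panel (27 deg from vertical, leaning to the console's front), x up the slope, y along the row. The key is pressed straight along -z. The face stands 20 mm off the panel when up, 8 mm when latched.
- key_yellow_top (a point): Centre of the top face of the yellow key cap, 44 mm (up the slope) x 36 mm (along the row); moves with the key. Site axes: z straight out of the sloping panel (27 deg from vertical, leaning to the console's front), x up the slope, y along the row. The key is pressed straight along -z. The face stands 20 mm off the panel when up, 8 mm when latched.
- key_blue_top (a point): Centre of the top face of the blue key cap, 44 mm (up the slope) x 36 mm (along the row); moves with the key. Site axes: z straight out of the sloping panel (27 deg from vertical, leaning to the console's front), x up the slope, y along the row. The key is pressed straight along -z. The face stands 20 mm off the panel when up, 8 mm when latched.
- key_red_top (a point): Centre of the top face of the red key cap, 44 mm (up the slope) x 36 mm (along the row); moves with the key. Site axes: z straight out of the sloping panel (27 deg from vertical, leaning to the console's front), x up the slope, y along the row. The key is pressed straight along -z. The face stands 20 mm off the panel when up, 8 mm when latched.
- pack: Loose battery pack, about 0.5 kg, yellow over black: a block 120 mm long (x) x 72 wide (y) x 40 high, and on it a black handle rib with a yellow patch (44 mm along x, 26 mm wide, from 40 to 75 mm high, centred at x=-15 mm). Origin: centre of its underside. +x is the front end with brass contacts, the end further from the rib.
- pack_grip (a point): Place to grip the rib: its centre, 58 mm above the pack's underside, 15 mm behind its middle. Close the fingers along the pack's y.
- pack_front (a point): Middle of the bottom edge of the pack's front end (60 mm ahead of its origin).
- dock: Pack dock, fixed, 200 mm long (x), 110 wide. Origin: centre of its underside. Straight channel along x, floor 8 mm above the bench, 80 mm between walls, open at the near end (x=-100 mm) and open above up to x=+45 mm; its walls there flare outwards up to 40 mm above the bench. The pack goes in front first, towards +x.
- dock_stop (a point): Point on the channel floor, on its centre line, at the back stop's face (dock x=+85 mm; axes as the dock). The front edge of a pack fully home lies here. The last 40 mm before it are under a grey hood: underside 47 mm above the channel floor, top 65 mm above the bench. With the pack home its rib stays outside the hood.
- dock_mouth (a point): Point on the channel floor, on its centre line, at the open near end.
- carton: Bystander: blue carton 90 x 90 x 110 mm high. Origin under its centre.
- spray_can: Bystander: light metal spray can with a dark grey band, 60 mm diameter, 170 mm high. Origin under its centre.
- tumbler: Bystander: green drinking tumbler, 76 mm diameter, 130 mm high. Origin under its centre.
There are look-alikes about, which are no part of the job. What is shaped like the pack but purple is not meant.

How it is judged (in metres and radians):
On the way, in this order (a step that is already met when the one before it is completed fails the run):
1. the white key is latched down and the blue key has sprung up (value of joint key_white above 0.0105 m and value of joint each of key_blue, key_yellow below 0.003 m), for 0.2 s.
2. with the white key still down, the pack is fully home in the dock (value of joint key_white above 0.0105 m and x of pack_front in the frame of dock_stop above -0.004 m and horizontal distance between pack_front and dock_stop below 0.009 m and z of pack_front in the frame of dock_stop below 0.005 m and angle between the x axis of pack and the x axis of dock, either way round below 0.1 rad and angle between pack's own z axis and vertical below 0.08 rad), for 0.2 s.
3. with the pack home, the yellow key is down and the white key has sprung up (value of joint key_yellow above 0.0105 m and value of joint key_white below 0.003 m and x of pack_front in the frame of dock_stop above -0.004 m and horizontal distance between pack_front and dock_stop below 0.009 m and z of pack_front in the frame of dock_stop below 0.005 m and angle between the x axis of pack and the x axis of dock, either way round below 0.1 rad and angle between pack's own z axis and vertical below 0.08 rad), for 0.2 s.
At the end, for the whole second after the job is handed in: The yellow key is latched (down more than 10.5 mm), the white, blue and red keys are up (within 3 mm), and the pack rests upright on the channel floor, its front within 4 mm of the back stop and in line with the dock within 0.1 rad (all of step 3 and value of joint each of key_blue, key_red below 0.003 m and linear speed of pack below 0.02 m/s); the robot touches nothing.
It fails at once if the red key is pressed (value of joint key_red above 0.006 m).
It fails at once if the pack is tipped over (angle between pack's own z axis and vertical above 0.6 rad).
It fails at once if a bystander is pushed away or knocked over (moved more than 30 mm) (distance of any of carton, spray_can, tumbler from where it was at the start of the episode above 0.03 m).
It also fails if it takes over 72 s, if anything falls off the work surface, if the arm or the gripper's body presses on something with over 40 N, if the wrist force passes 120 N, or if a joint passes its speed limit or range.

## Working session

There is one attempt and no reset: what is moved stays moved. The work goes in short steps, Python scripts to look and compute and a shell command to move; the robot and the scene stay as the last step left them, time stands still between calls to the robot, and variables do not carry over. Pictures are saved under pics/ and viewed, at most 14 in all, crops included, and the job is handed in when it is done.

```bash
mkdir -p pics
cat > h.py <<'E'
import numpy as np, cv2
from scipy.spatial.transform import Rotation as R
from plant import bot, viewer
def K(p):
    f=p["frame"].shape[0]/2/np.tan(np.radians(p["fov_y"])/2)
    return np.array([[f,0,p["cx"]],[0,f,p["cy"]],[0,0,1.]])
def ray(p,px):
    u=cv2.undistortPoints(np.array([[px]],float),K(p),np.array(p["dist_coeffs"],float))[0,0]
    T=np.array(p["T"]); return T[:3,3],T[:3,:3]@np.r_[u,1]
def atz(p,px,z):
    o,d=ray(p,px); return o+d*(z-o[2])/d[2]
def tri(obs):
    A=np.zeros((3,3));b=np.zeros(3)
    for p,px in obs:
        o,d=ray(p,px);d=d/np.linalg.norm(d);M=np.eye(3)-np.outer(d,d);A+=M;b+=M@o
    return np.linalg.solve(A,b)
def proj(p,X):
    T=np.linalg.inv(np.array(p["T"]));
    r,_=cv2.projectPoints(np.array(X,float).reshape(-1,3),cv2.Rodrigues(T[:3,:3])[0],T[:3,3],K(p),np.array(p["dist_coeffs"],float));return r[:,0]
def save(p,n): cv2.imwrite("pics/"+n,p["frame"][:,:,::-1])
def rows(target,rpy):
    """shift (units of 10cm) and turn (units of pi) from present pose"""
    s=bot.get_obs();R0=R.from_euler("xyz",s["tcp_rot"]);Rt=R.from_euler("xyz",rpy)
    return R0.inv().apply(np.array(target)-s["tool_pos"])/100,(R0.inv()*Rt).as_rotvec()/np.pi
E
python3 - <<'E'
from h import *
np.set_printoptions(precision=2,suppress=True)
s=bot.get_obs();print({k:s[k] for k in("time","tool_pos","tcp_rot","grip_width","contact_force")})
P={n:viewer.capture(n) for n in("scene","top")}
for n,p in P.items():
    save(p,n+"1.png");print(n,np.array(p["T"]))
    for t in("key_white_top","key_yellow_top","key_blue_top","key_red_top","console_bar","pack","pack_grip","pack_front","dock","dock_stop","dock_mouth","carton","spray_can","tumbler","console"):
        print(t,[(np.round(d["centre"],1).tolist(),round(d["score"],2)) for d in viewer.recognise(t,p)][:3])
E
```

```text
{'time': 0.0, 'tool_pos': array([ 222.  , -475.3 ,  226.02]), 'tcp_rot': array([-3.14, -0.  ,  0.44]), 'grip_width': 91.69368918769268, 'contact_force': array([-0.07,  0.38, -0.06])}
scene [[   0.41    0.57   -0.71 1226.04]
 [   0.91   -0.27    0.31 -290.92]
 [  -0.02   -0.77   -0.63  705.07]
 [   0.      0.      0.      1.  ]]
key_white_top [([191.1, 258.6], 0.7), ([162.5, 265.0], 0.53)]
key_yellow_top [([163.7, 262.0], 0.84), ([266.7, 224.1], 0.7)]
key_blue_top [([109.7, 283.5], 0.59)]
key_red_top [([134.4, 269.3], 0.73), ([393.2, 224.9], 0.47)]
console_bar [([152.8, 297.5], 0.8)]
pack [([267.9, 221.9], 0.96), ([194.9, 209.0], 0.91), ([290.4, 181.1], 0.84)]
pack_grip [([265.8, 223.6], 0.83), ([290.5, 179.1], 0.78), ([188.5, 205.5], 0.63)]
pack_front [([268.7, 224.8], 0.91), ([189.8, 207.3], 0.79), ([149.6, 303.3], 0.74)]
dock [([162.9, 264.5], 0.67), ([395.2, 226.2], 0.66)]
dock_stop [([394.0, 229.9], 0.66)]
dock_mouth [([397.0, 225.7], 0.68), ([189.1, 257.6], 0.61)]
carton [([306.1, 318.2], 0.97)]
spray_can [([404.2, 279.5], 0.64), ([151.0, 300.6], 0.59), ([358.1, 276.8], 0.56)]
t
[... 321 characters left out ...]
key_yellow_top [([365.4, 214.7], 0.73), ([374.7, 193.9], 0.38)]
key_blue_top [([400.6, 210.9], 0.72), ([184.6, 205.9], 0.64)]
key_red_top [([382.6, 211.6], 0.51)]
console_bar [([375.2, 196.7], 0.77)]
pack [([276.2, 245.7], 0.57)]
pack_grip [([230.7, 297.9], 0.81), ([326.3, 292.1], 0.73), ([276.4, 245.1], 0.68)]
pack_front [([276.6, 245.8], 0.77), ([328.5, 292.2], 0.6), ([228.5, 297.7], 0.6)]
dock [([185.8, 207.3], 0.93), ([293.6, 137.1], 0.29)]
dock_stop [([182.3, 201.2], 0.85)]
dock_mouth [([186.2, 199.2], 0.72)]
carton [([293.9, 138.0], 0.91)]
spray_can [([248.9, 145.2], 0.94), ([275.9, 245.4], 0.24)]
tumbler [([221.9, 132.3], 0.66), ([277.6, 246.8], 0.48)]
console [([374.2, 200.2], 0.82)]
```

View pics/scene1.png

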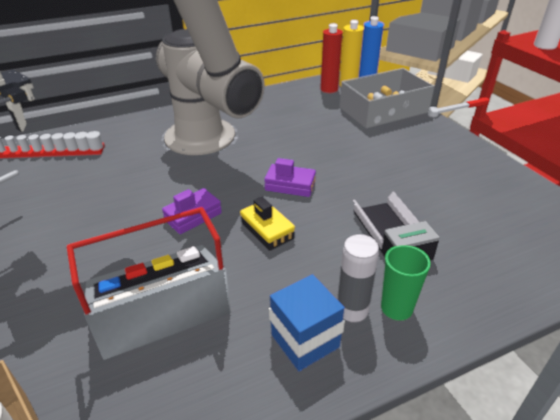

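View pics/top1.png

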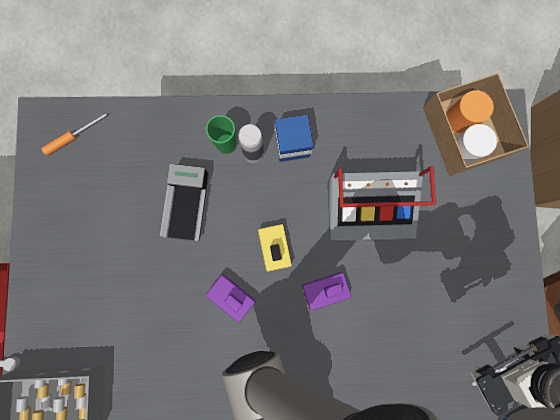

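The top picture shows the console at right, its front facing the robot, with keys white (349,214), yellow (367,214), red (386,213) and blue (404,212). The yellow pack is at (275,247) with its rib toward the robot. The dock is at left with its mouth (183,238) toward the robot and its hood (187,175) far. The two purple packs are decoys.

```bash
cat > m1.py <<'E'
from h import *
from scipy.optimize import least_squares
np.set_printoptions(precision=1,suppress=True)
P={n:viewer.capture(n) for n in("scene","top")}
def blob(p,lo,hi,box,n=""):
    h=cv2.cvtColor(p["frame"],cv2.COLOR_RGB2HSV);m=cv2.inRange(h,lo,hi)
    M=np.zeros_like(m);x0,y0,x1,y1=box;M[y0:y1,x0:x1]=m[y0:y1,x0:x1]
    k,l,s,c=cv2.connectedComponentsWithStats(M);i=1+np.argmax(s[1:,4]);return c[i],s[i],(l==i)
C=dict(white=((0,0,170),(179,50,255)),yellow=((20,120,90),(35,255,255)),red=((0,150,90),(8,255,255)),blue=((100,150,80),(125,255,255)))
bt=dict(white=(340,203,358,224),yellow=(358,203,377,224),red=(377,206,396,224),blue=(396,204,414,222))
bs=dict(white=(176,245,202,265),yellow=(150,255,176,272),red=(123,262,148,280),blue=(95,275,123,294))
obs=[]
Y={}
for i,k in enumerate(C):
    a,sa,_=blob(P["top"],*C[k],bt[k]);b,sb,_=blob(P["scene"],*C[k],bs[k])
    print(k,a,sa[2:],b,sb[2:],"tri",tri([(P["top"],a),(P["scene"],b)]),"z91",atz(P["top"],a,91))
    Y[k]=(a,b)
ys=dict(white=75,yellow=25,red=-25,blue=-75)
def kp(v,k):
    l=[-19.1,ys[k],90.8] if k!="blue" else [-13.6,ys[k],80.1]
    return R.from_euler("z",v[2]).apply(l)+[v[0],v[1],0]
def res(v): return np.concatenate([np.r_[proj(P["top"],kp(v,k))[0]-Y[k][0],proj(P["scene"],kp(v,k))[0]-Y[k][1]] for k in Y])
f=least_squares(res,[560,-230,0],x_scale=[100,100,1]);print("console",f.x,np.degrees(f.x[2]),f.fun)
for k in Y: print(k,kp(f.x,k))
c,s,m=blob(P["top"],(20,100,90),(35,255,255),(250,215,300,280))
cnt=max(cv2.findContours(m.astype("uint8"),0,2)[0],key=cv2.contourArea)[:,0]
w=np.array([atz(P["top"],q,40)[:2] for q in cnt],"float32")
r=cv2.minAreaRect(w);print("pack top rect",r, cv2.boxPoints(r))
d=[x for x in viewer.cut_out("dock",P["top"]) if x["centre"][0]<240][0]["pixels"]
cnt=max(cv2.findContours(d.astype("uint8"),0,2)[0],key=cv2.contourArea)[:,0]
for z in(0,40):
    r=cv2.minAreaRect(np.array([atz(P["top"],q,z)[:2] for q in cnt],"float32"));print("dock",z,r,cv2.boxPoints(r))
big=cv2.resize(P["top"]["frame"][150:290,140:340],None,fx=4,fy=4,interpolation=cv2.INTER_CUBIC);cv2.imwrite("pics/crop_dock.png",big[:,:,::-1])
E
python3 m1.py
```

```text
white [348.7 213.5] [ 14  15 168] [188.5 253.8] [ 21  16 197] tri [ 572.8 -189.8   84.6] z91 [ 571.8 -189.7   91. ]
yellow [367.3 213.4] [ 14  15 192] [162.1 262.5] [ 22  16 244] tri [ 572.1 -240.9   82.3] z91 [ 570.9 -239.5   91. ]
red [386.  212.9] [ 15  15 198] [135.3 270.8] [ 22  16 238] tri [ 572.3 -291.2   82.6] z91 [ 571.2 -289.4   91. ]
blue [403.3 212.2] [ 15  13 167] [108.6 284.5] [ 23  16 237] tri [ 574.3 -342.    71.5] z91 [ 572.  -335.7   91. ]
console [ 594.4 -265.6   -0. ] -0.9083203083635063 [ 0.1 -1.8 -0.8 -1.   0.2 -1.8 -0.4 -2.   0.2 -1.4 -0.5 -2.3  0.2 -2.3
  0.  -1.5]
white [ 576.5 -190.3   90.8]
yellow [ 575.7 -240.3   90.8]
red [ 574.9 -290.3   90.8]
blue [ 579.6 -340.4   80.1]
pack top rect ((488.8547668457031, 11.087512969970703), (121.14797973632812, 72.14505004882812), 10.481359481811523) [[422.7  35.5]
 [435.9 -35.4]
 [555.  -13.4]
 [541.9  57.6]]
dock 0 ((629.6771240234375, 268.68206787109375), (121.63223266601562, 219.5187225341797), 83.4227066040039) [[513.7 220.8]
 [731.7 195.7]
 [745.7 316.5]
 [527.6 341.7]]
dock 40 ((623.283935546875, 259.35906982421875), (117.28158569335938, 211.6668243408203), 83.4227066040039) [[511.4 213.2]
 [721.7 189. ]
 [735.1 305.5]
 [524.9 329.7]]
```

View pics/crop_dock.png

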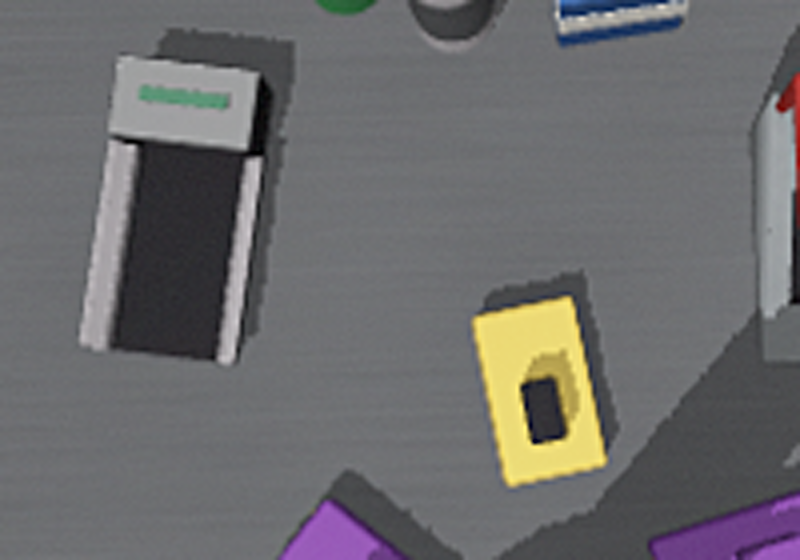

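Run:
```python
from h import *
np.set_printoptions(precision=4,suppress=True)
print(rows(bot.get_obs()["tool_pos"],[np.pi,-0.663,0]))
p=viewer.capture("top")
for px in((345,205),(375,204.5),(425,204)): print("bar",atz(p,px,188))
c=lambda u,v,z:atz(p,(140+u/4,150+v/4),z)
print("hood",[c(*q,65) for q in((118,57),(262,72),(248,152),(107,138))])
print("floor",[c(*q,8) for q in((110,350),(217,358),(138,145),(240,155))])
print("wall top",[c(*q,40) for q in((78,347),(110,140),(237,364),(263,157))])
```

```text
(array([0., 0., 0.]), array([-0.0461,  0.2076,  0.1339]))
bar [ 581.4005 -162.9906  188.    ]
bar [ 580.9357 -235.8626  188.    ]
bar [ 579.3252 -357.0789  188.    ]
hood [array([722.7943, 294.0606,  65.    ]), array([710.3884, 195.7047,  65.    ]), array([654.6235, 205.4536,  65.    ]), array([666.3325, 301.166 ,  65.    ])]
floor [array([524.9922, 313.6165,   8.    ]), array([517.4028, 238.2666,   8.    ]), array([672.4112, 294.8831,   8.    ]), array([663.5679, 221.8815,   8.    ])]
wall top [array([525.4792, 326.6295,  40.    ]), array([669.9801, 306.0363,  40.    ]), array([511.   , 217.916,  40.   ]), array([655.6778, 199.6932,  40.    ])]
```

```bash
python3 -m handwheel '0 0 0 -0.0461 0.2076 0.1339 -1;0 0 0 -0.0461 0.2076 0.1339 -1;0 0 0 -0.0461 0.2076 0.1339 -1;0 0 0 -0.0461 0.2076 0.1339 -1;0 0 0 -0.0461 0.2076 0.1339 -1;0 0 0 -0.0461 0.2076 0.1339 -1;0 0 0 -0.0461 0.2076 0.1339 -1' && python3 -m handwheel '0.6 -0.95 0.75 0 0 0 -1;0.6 -0.95 0.75 0 0 0 -1;0.6 -0.95 0.75 0 0 0 -1;0.6 -0.95 0.75 0 0 0 -1;0.6 -0.95 0.75 0 0 0 -1'
```

```text
time: 2.38
tool_pos: [220.7, -475.7, 225.9]
tcp_rot: [-3.138, -0.668, -0.009]
contact_force: [-0.6, 0.5, -0.6]
grip_width: 49.8
finger_force: 0.0
time: 2.8
tool_pos: [316.9, -377.9, 204.3]
tcp_rot: [-3.14, -0.663, 0.002]
contact_force: [-0.6, -0.7, 0.1]
grip_width: 16.5
finger_force: 0.0
```

```bash
python3 -m handwheel '0.7 -0.95 0.85 0 0 0 -1;0.7 -0.95 0.85 0 0 0 -1;0.7 -0.95 0.85 0 0 0 -1;0.7 -0.95 0.85 0 0 0 -1;0.7 -0.95 0.85 0 0 0 -1' && python3 -m handwheel '0.6 -0.93 0.7 0 0 0 -1;0.6 -0.93 0.7 0 0 0 -1;0.6 -0.93 0.7 0 0 0 -1;0.6 -0.93 0.7 0 0 0 -1;0.6 -0.93 0.7 0 0 0 -1;0.6 -0.93 0.7 0 0 0 -1'
python3 - <<'E'
from h import *
np.set_printoptions(precision=3,suppress=True)
p=viewer.capture("wrist");save(p,"w1.png");print(np.array(p["T"]))
for t in("white","yellow"):
    for d in viewer.recognise("key_%s_top"%t,p)[:2]:print(t,d["centre"],d["score"],atz(p,d["centre"],89))
print(rows([526,-190,152],[np.pi,-0.663,0]),bot.get_obs()["tool_pos"])
E
```

```text
time: 3.22
tool_pos: [424.7, -283.6, 180.4]
tcp_rot: [-3.141, -0.663, 0.003]
contact_force: [-0.6, -0.3, -0.1]
grip_width: -0.0
finger_force: 0.0
time: 3.72
tool_pos: [513.8, -194.0, 162.7]
tcp_rot: [3.14, -0.664, 0.001]
contact_force: [-0.7, -0.4, 0.4]
grip_width: 0.2
finger_force: 0.0
[[  -0.      -0.928    0.372  475.476]
 [  -1.      -0.      -0.002 -193.134]
 [   0.002   -0.372   -0.928  333.957]
 [   0.       0.       0.       1.   ]]
white [275.6, 217.0] 0.7 [ 571.963 -189.955   89.   ]
yellow [345.8, 215.1] 0.69 [ 573.435 -240.041   89.   ]
(array([ 0.036, -0.051,  0.165]), array([ 0.001, -0.   , -0.001])) [ 512.954 -195.041  162.755]
```

View pics/w1.png

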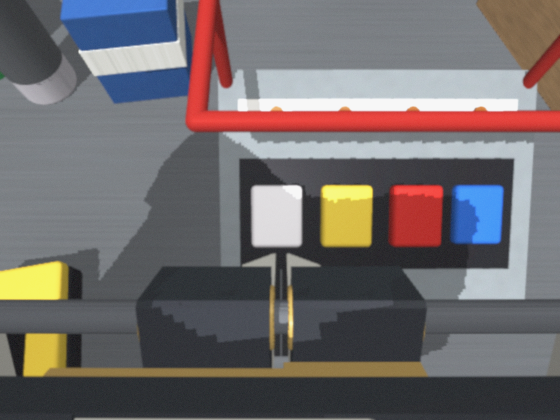

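The wrist picture shows white at (276,216), yellow (346,216), red (416,216) and blue (478,213), with the bar well above the row at row 120. White lies at about (573,-190,89), which agrees with the first estimate.

```bash
python3 -m handwheel '0.06 -0.03 0.4 0 0 0 -1;0.06 -0.03 0.7 0 0 0 -1;0.06 -0.03 0.75 0 0 0 -1;0.06 -0.03 0.75 0 0 0 -1;0.06 -0.03 0.75 0 0 0 -1' && python3 -m handwheel '-0.02 0 0.1 0 0 0 -1;-0.034 0 0.175 0 0 0 -1;-0.034 0 0.175 0 0 0 -1;-0.034 0 0.175 0 0 0 -1' && python3 -m handwheel '-0.01 0 0.05 0 0 0 -1;-0.01 0 0.05 0 0 0 -1;-0.01 0 0.05 0 0 0 -1'&& python3 -m handwheel '-0.01 0 0.05 0 0 0 -1;-0.01 0 0.05 0 0 0 -1;-0.01 0 0.05 0 0 0 -1'
```

```text
time: 4.28
tool_pos: [563.7, -190.7, 107.2]
tcp_rot: [-3.141, -0.663, -0.002]
contact_force: [0.3, 0.6, 0.2]
grip_width: 0.6
finger_force: 0.0
time: 4.62
tool_pos: [572.2, -190.7, 92.5]
tcp_rot: [3.14, -0.665, -0.0]
contact_force: [-1.1, 0.3, 1.5]
grip_width: 0.1
finger_force: 0.5
time: 4.87
tool_pos: [574.6, -190.5, 87.7]
tcp_rot: [3.14, -0.664, -0.0]
contact_force: [-1.8, -2.0, 2.6]
grip_width: 0.6
finger_force: 1.1
time: 5.12
tool_pos: [577.0, -190.0, 82.5]
tcp_rot: [3.141, -0.663, -0.0]
contact_force: [-0.2, -0.9, 1.3]
grip_width: 0.4
finger_force: 0.9
```

```bash
python3 -m handwheel '-0.006 0 0.03 0 0 0 -1;-0.006 0 0.03 0 0 0 -1;-0.006 0 0.03 0 0 0 -1'&& python3 -m handwheel '-0.006 0 0.03 0 0 0 -1;-0.006 0 0.03 0 0 0 -1;-0.006 0 0.03 0 0 0 -1'
```

```text
time: 5.37
tool_pos: [578.5, -190.1, 79.6]
tcp_rot: [3.141, -0.664, 0.0]
contact_force: [-2.1, -2.2, 5.1]
grip_width: 0.9
finger_force: 2.5
time: 5.62
tool_pos: [579.2, -190.1, 78.7]
tcp_rot: [3.139, -0.665, 0.001]
contact_force: [-23.1, 0.2, 28.0]
grip_width: 0.6
finger_force: 18.2
```

```bash
python3 -m handwheel '0.05 0 -0.3 0 0 0 -1;0.05 0 -0.7 0 0 0 -1;0.05 0 -0.9 0 0 0 -1;0.05 0 -0.9 0 0 0 -1'
python3 - <<'E'
from h import *
p=viewer.capture("wrist");save(p,"w2.png")
o=bot.get_obs();print(o["tool_pos"],o["contact_force"])
print(rows([489-15,11-2.7,200],[np.pi,0,np.radians(10.5)]))
E
```

```text
time: 5.95
tool_pos: [527.6, -189.9, 153.4]
tcp_rot: [3.138, -0.666, 0.002]
contact_force: [1.1, -0.1, -0.4]
grip_width: 0.7
finger_force: 0.0
[ 528.21187186 -190.02737475  152.01781591] [0.48255128 0.01713689 0.15059162]
(array([-0.12850788, -1.98211481, -0.71568363]), array([ 0.02004889, -0.21107853, -0.0560647 ]))
```

View pics/w2.png

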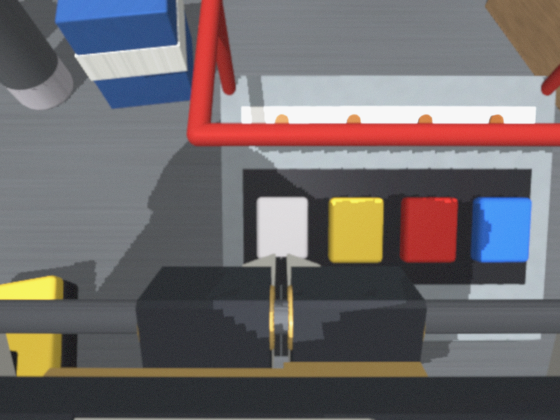

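White is now smaller than yellow and blue has grown to full size (502,229), so white is latched and blue is up. On to the pack.

```bash
python3 -m handwheel '0 0 -0.4 0 0 0 -1;0 0 -0.8 0 0 0 -1;0 0 -0.8 0 0 0 -1' && python3 -m handwheel '0 -0.3 0 0.020 -0.211 -0.056 1;0 -0.7 0 0.020 -0.211 -0.056 1;0 -1 0 0.020 -0.211 -0.056 1;0 -1 0 0.020 -0.211 -0.056 1;0 -1 0 0.020 -0.211 -0.056 1;0 -1 0 0.020 -0.211 -0.056 1;0 -1 0 0.020 -0.211 -0.056 1' && python3 -m handwheel '0.1 -0.98 0 0 0 0 1;0.1 -0.98 0 0 0 0 1;0.1 -0.98 0 0 0 0 1;0.1 -0.98 0 0 0 0 1;0.1 -0.98 0 0 0 0 1'
cat > m2.py <<'E'
from h import *
import sys
np.set_printoptions(precision=3,suppress=True)
p=viewer.capture("wrist");save(p,sys.argv[1])
h=cv2.cvtColor(p["frame"],cv2.COLOR_RGB2HSV);m=cv2.inRange(h,(20,100,60),(35,255,255))
k,l,s,c=cv2.connectedComponentsWithStats(m)
for i in np.argsort(-s[1:,4])[:2]+1:
    cnt=max(cv2.findContours((l==i).astype("uint8"),0,2)[0],key=cv2.contourArea)[:,0]
    print(c[i],s[i],cv2.minAreaRect(np.array([atz(p,q,40)[:2] for q in cnt],"float32")))
for t in("pack","pack_grip","pack_front"):
    print(t,[(d["centre"],round(d["score"],2),atz(p,d["centre"],60)) for d in viewer.recognise(t,p)[:2]])
print(bot.get_obs()["tool_pos"],rows([474,8.3,47],[np.pi,0,np.radians(10.5)]))
E
python3 m2.py w3.png
```

```text
time: 6.25
tool_pos: [478.6, -190.2, 216.7]
tcp_rot: [3.138, -0.666, 0.002]
contact_force: [0.8, 0.1, 0.8]
grip_width: 0.4
finger_force: 0.0
time: 6.83
tool_pos: [480.3, -88.1, 212.9]
tcp_rot: [-3.138, 0.007, 0.188]
contact_force: [1.5, 0.8, -0.5]
grip_width: 42.4
finger_force: 0.0
time: 7.25
tool_pos: [471.2, 9.9, 212.2]
tcp_rot: [-3.137, 0.004, 0.188]
contact_force: [1.1, -0.3, -0.1]
grip_width: 75.8
finger_force: 0.0
[284.485 163.516] [ 244  103   83  133 8917] ((489.5836181640625, 11.541698455810547), (119.74026489257812, 71.87112426757812), 10.640691757202148)
[416.175 370.696] [ 226  361  334   16 2952] ((304.7308349609375, -142.1075897216797), (19.23154067993164, 356.90716552734375), 10.76640510559082)
pack [([282.7, 167.0], 0.85, array([497.153,  14.473,  60.   ])), ([129.1, 247.0], 0.75, array([400.303, 136.878,  60.   ]))]
pack_grip [([353.5, 294.8], 0.9, array([391.756, -72.977,  60.   ])), ([283.4, 164.0], 0.75, array([499.753,  14.369,  60.   ]))]
pack_front [([356.0, 288.6], 0.92, array([398.43 , -73.711,  60.   ])), ([128.1, 250.8], 0.91, array([396.441, 137.509,  60.   ]))]
[471.294   7.598 213.286] (array([0.031, 0.002, 1.663]), array([-0.001,  0.001, -0.   ]))
```

View pics/w3.png

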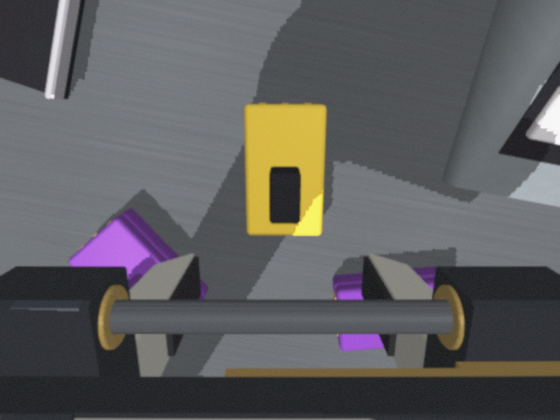

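The pack sits at (285,170) in the picture, aligned with the open fingers; the rib is at (285,195) and both purple packs are clear of the fingers. Descend.

```bash
python3 -m handwheel '0.035 0 0.4 0 0 0 1;0.035 0 0.8 0 0 0 1;0.035 0 0.95 0 0 0 1;0.035 0 0.95 0 0 0 1' && python3 -m handwheel '0 0 0.3 0 0 0 1;0 0 0.55 0 0 0 1;0 0 0.71 0 0 0 1;0 0 0.71 0 0 0 1;0 0 0.71 0 0 0 1' && python3 -m handwheel '0 0 0 0 0 0 -0.9;0 0 0 0 0 0 -0.9;0 0 0 0 0 0 -0.9;0 0 0 0 0 0 -0.9;0 0 0 0 0 0 -0.9;0 0 0 0 0 0 -0.9;0 0 0 0 0 0 -0.9;0 0 0 0 0 0 -0.9'
```

```text
time: 7.78
tool_pos: [471.8, 8.6, 115.2]
tcp_rot: [-3.137, 0.009, 0.182]
contact_force: [-1.0, 0.8, -0.1]
grip_width: 91.5
finger_force: 0.0
time: 8.2
tool_pos: [474.8, 8.7, 48.5]
tcp_rot: [-3.14, 0.001, 0.182]
contact_force: [0.5, -0.6, 0.7]
grip_width: 91.6
finger_force: 0.0
time: 8.87
tool_pos: [474.2, 9.4, 47.8]
tcp_rot: [-3.139, 0.002, 0.183]
contact_force: [0.1, 0.3, -0.1]
grip_width: 42.9
finger_force: 0.0
```

```bash
python3 -m handwheel '0 0 0 0 0 0 -0.9;0 0 0 0 0 0 -0.9;0 0 0 0 0 0 -0.9;0 0 0 0 0 0 -0.9;0 0 0 0 0 0 -0.9' && python3 -m handwheel '0 0 -0.2 0 0 0 -0.9;0 0 -0.4 0 0 0 -0.9;0 0 -0.6 0 0 0 -0.9;0 0 -0.8 0 0 0 -0.9;0 0 -0.8 0 0 0 -0.9'
```

```text
time: 9.28
tool_pos: [474.2, 9.2, 47.7]
tcp_rot: [-3.14, 0.002, 0.183]
contact_force: [0.4, -1.8, -0.8]
grip_width: 26.0
finger_force: 30.0
time: 9.7
tool_pos: [476.0, 9.2, 130.4]
tcp_rot: [-3.141, -0.003, 0.183]
contact_force: [0.5, -0.0, -3.8]
grip_width: 25.8
finger_force: 30.0
```

```bash
python3 -m handwheel '0 0 -0.3 0 0 0.1 -0.9;0 0 -0.6 0 0 0.1 -0.9;0 0 -0.6 0 0 0.1 -0.9;0 0 -0.6 0 0 0.1 -0.9' && python3 -m handwheel '-0.03 -0.3 0 0 0 0 -0.9;-0.03 -0.6 0 0 0 0 -0.9;-0.03 -0.88 0 0 0 0 -0.9;-0.03 -0.88 0 0 0 0 -0.9' && python3 -m handwheel '-0.03 -0.3 0 0 0 0 -0.9;-0.03 -0.6 0 0 0 0 -0.9;-0.03 -0.88 0 0 0 0 -0.9;-0.03 -0.88 0 0 0 0 -0.9' && python3 -m handwheel '-0.03 -0.3 0 0 0 0 -0.9;-0.03 -0.6 0 0 0 0 -0.9;-0.03 -0.8 0 0 0 0 -0.9;-0.03 -0.8 0 0 0 0 -0.9;-0.03 -0.8 0 0 0 0 -0.9'
python3 - <<'E'
from h import *
np.set_printoptions(precision=3,suppress=True)
p=viewer.capture("wrist");save(p,"w4.png");print(np.array(p["T"]),bot.get_obs()["tool_pos"])
print([(t,d["centre"],d["score"]) for t in("dock_stop","dock_mouth") for d in viewer.recognise(t,p)[:2]])
import pickle;pickle.dump(p,open("w4.pkl","wb"))
E
```

```text
time: 10.03
tool_pos: [474.7, 9.2, 187.7]
tcp_rot: [-3.14, 0.001, -0.133]
contact_force: [-0.5, 1.0, -4.6]
grip_width: 25.8
finger_force: 30.0
time: 10.37
tool_pos: [481.9, 100.7, 185.5]
tcp_rot: [-3.138, 0.006, -0.126]
contact_force: [-0.4, -0.1, -4.4]
grip_width: 26.0
finger_force: 30.0
time: 10.7
tool_pos: [490.7, 188.2, 185.7]
tcp_rot: [-3.139, 0.005, -0.125]
contact_force: [0.2, 0.5, -3.5]
grip_width: 26.1
finger_force: 30.0
time: 11.12
tool_pos: [497.9, 264.1, 185.7]
tcp_rot: [3.141, 0.006, -0.127]
contact_force: [0.4, -0.3, -4.7]
grip_width: 25.7
finger_force: 30.0
[[ -0.128  -0.951  -0.282 573.09 ]
 [ -0.992   0.123   0.035 255.223]
 [  0.001   0.284  -0.959 343.796]
 [  0.      0.      0.      1.   ]] [497.97  263.381 186.065]
[('dock_stop', [265.3, 51.7], 0.71), ('dock_mouth', [262.4, 52.8], 0.59)]
```

View pics/w4.png

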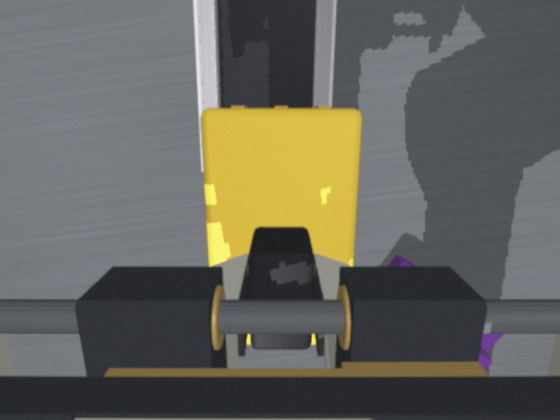

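The held pack is level in the grip, front edge at row 108 (cols 203–360). The channel floor lies between cols ~219 and ~314 ahead of it, so it is slightly left of the pack's centre line. Measure the floor edges.

Run:
```python
from h import *
import pickle
np.set_printoptions(precision=2,suppress=True)
p=pickle.load(open("w4.pkl","rb"))
g=cv2.cvtColor(p["frame"],cv2.COLOR_RGB2GRAY).astype(int)
print(g[50,185:245]);print(g[50,300:345])
L=[];Q=[]
for r in range(5,100,5):
    d=np.diff(cv2.GaussianBlur(g.astype("float32"),(5,5),1)[r])
    a=200+np.argmin(d[200:240]);b=300+np.argmax(d[300:330])
    L.append(atz(p,(a+.5,r),8));Q.append(atz(p,(b+.5,r),8))
L=np.array(L);Q=np.array(Q)
for e in(L,Q):
    k=np.polyfit(e[:,0],e[:,1],1);print("yaw",np.degrees(np.arctan(k[0])),"y at 600",np.polyval(k,600),"res",np.std(e[:,1]-np.polyval(k,e[:,0])),e[[0,-1]])
# pack front edge/side lines at z=40-height
t=bot.get_obs()["tool_pos"];zt=t[2]-47.7+40
c=[atz(p,q,zt) for q in((203,112),(360,112),(208,260),(355,260))];print(t,c)
```

```text
[122 122 122 118 119 120 120 121 119 132 172 216 228 220 208 200 197 194
 193 195 197 199 197 197 196 199 200 201 198 196 174 139 118  93  65  52
  43  51  58  59  62  59  60  61  64  58  62  54  47  47  52  49  46  45
  44  47  50  49  50  51]
[ 48  47  46  52  46  48  48  51  53  50  48  49  48  59  87 114 141 143
 142 142 140 137 136 137 139 140 136 135 137 139 146 158 172 163 127  94
  84  83  85  86  89  87  85  87  85]
yaw -7.807048903061131 y at 600 306.3342556020139 res 0.22903784576715377 [[657.57 298.29   8.  ]
 [588.47 308.04   8.  ]]
yaw -8.053654957104849 y at 600 223.4366181534902 res 0.2330230459933732 [[647.09 216.89   8.  ]
 [577.98 226.56   8.  ]]
[498.44 262.88 186.98] [array([574.57, 288.48, 179.28]), array([565.98, 221.68, 179.28]), array([506.66, 298.91, 179.28]), array([497.61, 228.7 , 179.28])]
```

```bash
python3 -m handwheel '0.3 -0.05 0 0 0 0.004 -0.9;0.665 -0.148 0 0 0 0.004 -0.9;0.665 -0.148 0 0 0 0.004 -0.9;0.665 -0.148 0 0 0 0.004 -0.9;0.665 -0.148 0 0 0 0.004 -0.9' && python3 -m handwheel '0 0 0.3 0 0 0 -0.9;0 0 0.6 0 0 0 -0.9;0 0 0.8 0 0 0 -0.9;0 0 0.8 0 0 0 -0.9;0 0 0.8 0 0 0 -0.9'
python3 - <<'E'
from h import *
np.set_printoptions(precision=2,suppress=True)
for i in range(2):
    viewer.capture("wrist");s=bot.get_obs();t=s["tool_pos"];print(t,s["tcp_rot"],"line y",264.9-.1393*(t[0]-600))
p=viewer.capture("top");cv2.imwrite("pics/t5.png",cv2.resize(p["frame"][130:290,100:300],None,fx=4,fy=3.75,interpolation=cv2.INTER_CUBIC)[:,:,::-1])
p=viewer.capture("wrist");save(p,"w5.png")
E
```

```text
time: 11.68
tool_pos: [566.3, 268.9, 187.1]
tcp_rot: [-3.141, 0.004, -0.144]
contact_force: [-0.8, 0.5, -3.9]
grip_width: 25.7
finger_force: 30.0
time: 12.1
tool_pos: [565.5, 269.8, 107.9]
tcp_rot: [-3.141, 0.004, -0.143]
contact_force: [0.1, 1.0, -3.9]
grip_width: 26.0
finger_force: 30.0
[566.79 270.27 109.43] [-3.14  0.   -0.14] line y 269.525838428347
[567.45 270.5  110.21] [-3.14 -0.   -0.14] line y 269.43473299514835
```

View pics/w5.png

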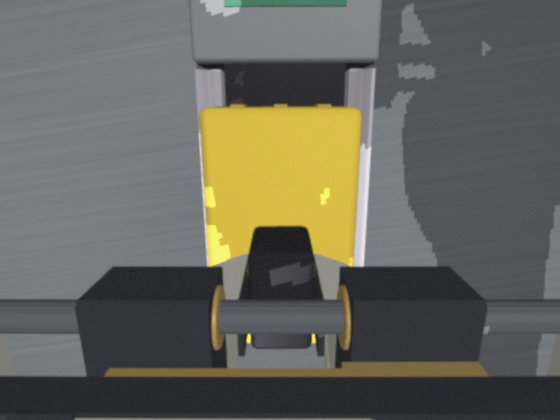

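The pack hangs just short of the hood (hood edge at row 62, pack front at row 107). The channel (cols 223–347) and hood (192–378) centre on ~285 against the pack's 281, so shift about 1.5 mm right and lower.

```bash
python3 -m handwheel '0 0.015 0.2 0 0 0 -0.9;0 0.015 0.35 0 0 0 -0.9;0 0.015 0.45 0 0 0 -0.9;0 0.015 0.45 0 0 0 -0.9;0 0.015 0.45 0 0 0 -0.9' && python3 -m handwheel '0 0 0.03 0 0 0 -0.9;0 0 0.06 0 0 0 -0.9;0 0 0.06 0 0 0 -0.9;0 0 0.06 0 0 0 -0.9'
```

```text
time: 12.72
tool_pos: [566.6, 268.9, 63.5]
tcp_rot: [-3.14, 0.002, -0.143]
contact_force: [0.2, 0.5, -3.5]
grip_width: 25.7
finger_force: 30.0
time: 13.05
tool_pos: [566.4, 268.9, 57.3]
tcp_rot: [-3.14, 0.002, -0.143]
contact_force: [0.7, -0.1, -3.9]
grip_width: 25.7
finger_force: 30.0
```

```bash
python3 -m handwheel '0 0 0.015 0 0 0 -0.9;0 0 0.015 0 0 0 -0.9' && python3 -m handwheel '0.1 0 0 0 0 0 -0.9;0.2 0 0 0 0 0 -0.9;0.3 0 0 0 0 0 -0.9;0.3 0 0 0 0 0 -0.9;0.3 0 0 0 0 0 -0.9' && python3 -m handwheel '0.08 0 0 0 0 0 -0.9;0.16 0 0 0 0 0 -0.9;0.22 0 0 0 0 0 -0.9;0.22 0 0 0 0 0 -0.9'
```

```text
time: 13.22
tool_pos: [566.9, 269.0, 56.3]
tcp_rot: [-3.139, 0.001, -0.143]
contact_force: [0.6, -0.8, -0.4]
grip_width: 25.9
finger_force: 30.0
time: 13.63
tool_pos: [597.2, 264.4, 56.2]
tcp_rot: [-3.139, -0.001, -0.144]
contact_force: [2.4, -2.1, 0.2]
grip_width: 26.0
finger_force: 30.0
time: 13.97
tool_pos: [618.2, 261.6, 55.8]
tcp_rot: [-3.14, 0.002, -0.144]
contact_force: [-1.2, -0.5, 4.7]
grip_width: 26.3
finger_force: 30.0
```

```bash
python3 -m handwheel '0.03 0 0 0 0 0 -0.9;0.05 0 0 0 0 0 -0.9;0.05 0 0 0 0 0 -0.9' && python3 -m handwheel '0.02 0 0 0 0 0 -0.9;0.03 0 0 0 0 0 -0.9;0.03 0 0 0 0 0 -0.9' && python3 -m handwheel '0.02 0 0 0 0 0 -0.9;0.02 0 0 0 0 0 -0.9;0.02 0 0 0 0 0 -0.9'
```

```text
time: 14.22
tool_pos: [622.0, 261.0, 55.8]
tcp_rot: [-3.14, 0.004, -0.143]
contact_force: [-4.0, 1.3, 5.5]
grip_width: 26.0
finger_force: 30.0
time: 14.47
tool_pos: [624.7, 260.7, 55.9]
tcp_rot: [-3.14, 0.004, -0.143]
contact_force: [-4.7, 1.0, 5.8]
grip_width: 26.0
finger_force: 30.0
time: 14.72
tool_pos: [626.8, 260.4, 55.9]
tcp_rot: [-3.14, 0.004, -0.143]
contact_force: [-5.0, 1.3, 5.1]
grip_width: 26.2
finger_force: 30.0
```

```bash
python3 -m handwheel '0.02 0 0 0 0 0 -0.9;0.02 0 0 0 0 0 -0.9;0.02 0 0 0 0 0 -0.9' && python3 -m handwheel '0.02 0 0 0 0 0 -0.9;0.02 0 0 0 0 0 -0.9;0.02 0 0 0 0 0 -0.9'
```

```text
time: 14.97
tool_pos: [628.8, 260.1, 55.8]
tcp_rot: [-3.14, 0.004, -0.143]
contact_force: [-4.9, 0.5, 5.6]
grip_width: 25.4
finger_force: 30.0
time: 15.22
tool_pos: [629.7, 260.0, 55.8]
tcp_rot: [-3.141, 0.006, -0.143]
contact_force: [-8.8, 1.2, 7.9]
grip_width: 26.0
finger_force: 30.0
```

```bash
python3 -m handwheel '0.015 0 0 0 0 0 -0.9;0.015 0 0 0 0 0 -0.9;0.015 0 0 0 0 0 -0.9' && python3 -m handwheel '0.015 0 0 0 0 0 -0.9;0.015 0 0 0 0 0 -0.9;0.015 0 0 0 0 0 -0.9'
python3 - <<'E'
from h import *
p=viewer.capture("wrist");save(p,"w6.png")
E
```

```text
time: 15.47
tool_pos: [629.7, 259.9, 55.8]
tcp_rot: [-3.141, 0.009, -0.142]
contact_force: [-14.3, 1.0, 9.8]
grip_width: 25.6
finger_force: 30.0
time: 15.72
tool_pos: [629.8, 259.7, 55.8]
tcp_rot: [3.141, 0.012, -0.142]
contact_force: [-19.0, -0.7, 13.7]
grip_width: 25.7
finger_force: 30.0
```

View pics/w6.png

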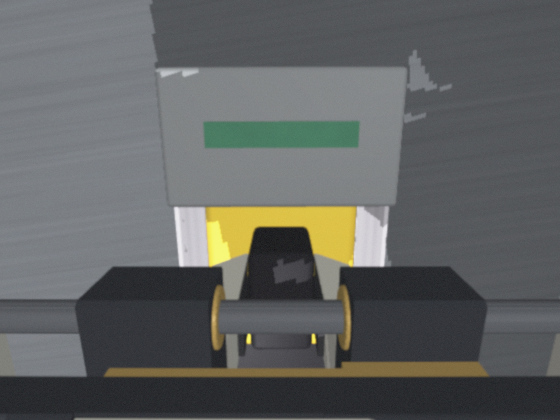

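The pack is under the hood, with the hood edge at row 205 just ahead of the rib (row 228). The travel stopped dead at x=629.8 as the force rose to 19 N, so it is home against the stop. Relax, release and lift.

```bash
python3 -m handwheel '-0.02 0 -0.005 0 0 0 -0.9;-0.02 0 -0.005 0 0 0 -0.9' && python3 -m handwheel '0 0 0 0 0 0 0.6;0 0 0 0 0 0 0.6;0 0 0 0 0 0 0.6;0 0 0 0 0 0 0.6;0 0 0 0 0 0 0.6;0 0 0 0 0 0 0.6' && python3 -m handwheel '0 0 -0.2 0 0 0 0.6;0 0 -0.5 0 0 0 0.6;-0.3 0 -0.8 0 0 0 0.6;-0.6 0 -1 0 0 0 0.6;-0.6 0 -1 0 0 0 0.6;-0.6 0 -1 0 0 0 0.6'
python3 - <<'E'
from h import *
np.set_printoptions(precision=2,suppress=True)
p=viewer.capture("wrist");save(p,"w7.png")
h=cv2.cvtColor(p["frame"],cv2.COLOR_RGB2HSV);m=cv2.inRange(h,(20,100,60),(35,255,255));m[260:]=0
k,l,s,c=cv2.connectedComponentsWithStats(m)
for i in np.argsort(-s[1:,4])[:2]+1:
    cnt=max(cv2.findContours((l==i).astype("uint8"),0,2)[0],key=cv2.contourArea)[:,0]
    r=cv2.minAreaRect(np.array([atz(p,q,48)[:2] for q in cnt],"float32"));print(c[i],s[i],r,cv2.boxPoints(r))
print(bot.get_obs()["tool_pos"],bot.get_obs()["tcp_rot"])
E
```

```text
time: 15.93
tool_pos: [629.8, 259.7, 55.8]
tcp_rot: [-3.142, 0.007, -0.142]
contact_force: [-10.9, 0.1, 5.7]
grip_width: 25.8
finger_force: 30.0
time: 16.43
tool_pos: [632.8, 259.2, 55.7]
tcp_rot: [-3.14, 0.002, -0.144]
contact_force: [-0.2, 0.5, 0.1]
grip_width: 61.1
finger_force: 0.0
time: 16.93
tool_pos: [573.3, 268.3, 158.1]
tcp_rot: [-3.139, -0.001, -0.142]
contact_force: [-0.0, -0.4, 0.2]
grip_width: 73.4
finger_force: 0.0
[281.99 137.48] [ 230   80  105  116 8804] ((625.5521240234375, 260.8450927734375), (71.370849609375, 80.72879028320312), 81.8587875366211) [[580.54 231.24]
 [660.46 219.8 ]
 [670.56 290.45]
 [590.65 301.89]]
[573.65 267.8  156.58] [-3.14  0.   -0.14]
```

View pics/w7.png

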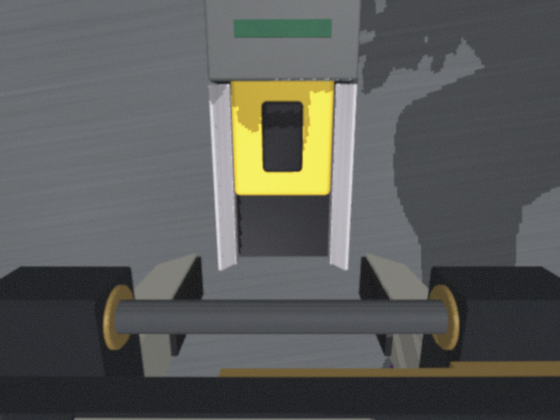

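The pack lies straight in the channel: its rear edge is at row 194 and the mouth at row 256. Rear to mouth is about 65 mm, exactly what fully home requires. Now the yellow key.

Run:
```python
from h import *
np.set_printoptions(precision=4,suppress=True)
print(rows([513,188,197],[np.pi,-0.663,0]))
```

```text
(array([-0.487 ,  0.8754, -0.4056]), array([ 0.0145,  0.2109, -0.044 ]))
```

```bash
python3 -m handwheel '-0.2 0.3 -0.3 0.0145 0.2109 -0.044 -1;-0.487 0.875 -0.405 0.0145 0.2109 -0.044 -1;-0.487 0.875 -0.405 0.0145 0.2109 -0.044 -1;-0.487 0.875 -0.405 0.0145 0.2109 -0.044 -1;-0.487 0.875 -0.405 0.0145 0.2109 -0.044 -1;-0.487 0.875 -0.405 0.0145 0.2109 -0.044 -1;-0.487 0.875 -0.405 0.0145 0.2109 -0.044 -1' && for i in 1 2 3 4; do python3 -m handwheel '0 0.4 0 0 0 0 -1;0 0.8 0 0 0 0 -1;0 1 0 0 0 0 -1;0 1 0 0 0 0 -1' | grep tool_pos; done; python3 -m handwheel '-0.2 0.28 0.25 0 0 0 -1;-0.2 0.28 0.25 0 0 0 -1;-0.2 0.28 0.25 0 0 0 -1;-0.2 0.28 0.25 0 0 0 -1;-0.2 0.28 0.25 0 0 0 -1'
python3 - <<'E'
from h import *
np.set_printoptions(precision=3,suppress=True)
p=viewer.capture("wrist");save(p,"w8.png")
for t in("white","yellow","red"):
    for d in viewer.recognise("key_%s_top"%t,p)[:2]:print(t,d["centre"],d["score"],atz(p,d["centre"],89 if t!="white" else 79))
q=[bot.get_obs()["tool_pos"]];viewer.capture("wrist");q.append(bot.get_obs()["tool_pos"]);print(q)
print(rows([563.5,-240.5,107],[np.pi,-0.663,0]))
E
```

```text
time: 17.57
tool_pos: [510.6, 187.3, 193.7]
tcp_rot: [3.139, -0.66, 0.003]
contact_force: [-0.5, -0.3, -0.3]
grip_width: 31.6
finger_force: 0.0
tool_pos: [514.0, 91.3, 206.0]
tool_pos: [513.2, 4.2, 205.0]
tool_pos: [513.7, -102.3, 206.1]
tool_pos: [512.8, -199.4, 205.7]
time: 19.32
tool_pos: [511.5, -221.4, 175.1]
tcp_rot: [3.139, -0.64, -0.0]
contact_force: [-0.4, 0.2, 0.3]
grip_width: 0.4
finger_force: 0.0
white [240.5, 216.6] 0.64 [ 576.034 -190.148   79.   ]
white [309.1, 215.1] 0.63 [ 577.191 -243.186   79.   ]
yellow [306.5, 214.7] 0.55 [ 573.78  -240.406   89.   ]
red [370.9, 213.5] 0.59 [ 574.665 -288.555   89.   ]
[array([ 511.552, -221.733,  175.533]), array([ 511.472, -221.818,  175.39 ])]
(array([0.008, 0.184, 0.86 ]), array([0.001, 0.007, 0.   ]))
```

View pics/w8.png

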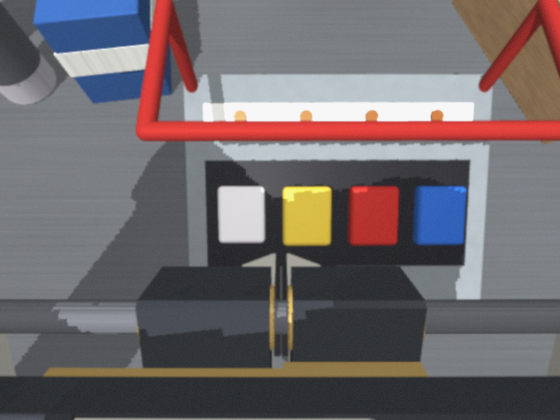

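```bash
python3 - <<'E'
from h import *
np.set_printoptions(precision=3,suppress=True)
s=bot.get_obs();print(s["time"],s["joint_positions"],s["dq"],s["tool_pos"],s["tcp_rot"])
E
python3 -m handwheel '0 0.1 0 0 0 0 -1;0 0.1 0 0 0 0 -1;0 0.1 0 0 0 0 -1'
python3 - <<'E'
from h import *
np.set_printoptions(precision=3,suppress=True)
s=bot.get_obs();print(s["time"],s["joint_positions"],s["tau"])
E
```

```text
19.5667 [-0.799  0.25   2.033  0.908  0.572  0.06 ] [-0.006  0.006 -0.     0.002 -0.001 -0.003] [ 511.472 -221.818  175.39 ] [ 3.138 -0.641  0.001]
time: 19.82
tool_pos: [511.3, -233.1, 174.8]
tcp_rot: [3.138, -0.641, -0.001]
contact_force: [-0.1, -0.1, 0.3]
grip_width: 0.6
finger_force: 0.0
19.8167 [-0.819  0.261  2.018  0.904  0.585  0.051] [ -0.11  -34.41  -20.3     1.591  -0.153  -0.003]
```

The wrist picture shows white down at (241,215), yellow (307,215), red (374,215) and blue (440,215) all up; yellow is at about (574,-240,89). Approach it.

```bash
python3 -m handwheel '0.01 0.04 0.3 0 0.007 0 -1;0.01 0.08 0.6 0 0.007 0 -1;0.01 0.08 0.8 0 0.007 0 -1;0.01 0.08 0.85 0 0.007 0 -1;0.01 0.08 0.85 0 0.007 0 -1;0.01 0.08 0.85 0 0.007 0 -1'
python3 - <<'E'
from h import *
print(bot.get_obs()["tool_pos"],rows([563.5,-240.5,107],[np.pi,-0.663,0]))
E
```

```text
time: 20.32
tool_pos: [562.5, -240.4, 107.3]
tcp_rot: [3.139, -0.662, -0.001]
contact_force: [-0.2, -0.3, 0.1]
grip_width: 0.4
finger_force: 0.0
[ 562.54929125 -240.38072435  107.27114797] (array([0.0058327 , 0.00116661, 0.00798612]), array([ 0.0008689 ,  0.00030635, -0.00023727]))
```

```bash
python3 -m handwheel '-0.02 0 0.1 0 0 0 -1;-0.034 0 0.175 0 0 0 -1;-0.034 0 0.175 0 0 0 -1;-0.034 0 0.175 0 0 0 -1' && python3 -m handwheel '-0.01 0 0.05 0 0 0 -1;-0.02 0 0.1 0 0 0 -1;-0.02 0 0.1 0 0 0 -1;-0.02 0 0.1 0 0 0 -1' && python3 -m handwheel '-0.006 0 0.03 0 0 0 -1;-0.006 0 0.03 0 0 0 -1;-0.006 0 0.03 0 0 0 -1'&& python3 -m handwheel '-0.006 0 0.03 0 0 0 -1;-0.006 0 0.03 0 0 0 -1;-0.006 0 0.03 0 0 0 -1'
```

```text
time: 20.65
tool_pos: [570.9, -241.1, 92.5]
tcp_rot: [3.138, -0.664, -0.0]
contact_force: [0.2, 0.1, 1.5]
grip_width: 0.4
finger_force: 0.5
time: 20.98
tool_pos: [575.2, -240.6, 82.2]
tcp_rot: [3.139, -0.662, -0.001]
contact_force: [-0.6, -0.1, 0.6]
grip_width: 0.4
finger_force: 0.0
time: 21.23
tool_pos: [576.8, -240.6, 79.3]
tcp_rot: [3.139, -0.662, -0.001]
contact_force: [-1.1, -0.4, 1.5]
grip_width: 0.3
finger_force: 1.0
time: 21.48
tool_pos: [577.6, -240.7, 78.1]
tcp_rot: [3.138, -0.664, -0.0]
contact_force: [-18.6, 2.9, 20.6]
grip_width: 0.0
finger_force: 13.4
```

Bottomed (28 N). Retract and check.

```bash
python3 -m handwheel '0.05 0 -0.3 0 0 0 -1;0.05 0 -0.7 0 0 0 -1;0.05 0 -0.9 0 0 0 -1;0.05 0 -0.9 0 0 0 -1;0.05 0 -0.9 0 0 0 -1'
python3 - <<'E'
from h import *
p=viewer.capture("wrist");q=viewer.capture("top");s=bot.get_obs();print(s["contact_force"],s["tool_pos"])
a=cv2.resize(p["frame"][140:300,180:520],(680,320));b=cv2.resize(q["frame"][140:260,120:375],(680,280))
cv2.imwrite("pics/end.png",np.vstack([a,b])[:,:,::-1])
E
```

```text
time: 21.9
tool_pos: [526.9, -241.0, 151.5]
tcp_rot: [3.137, -0.664, -0.0]
contact_force: [-0.1, 0.1, -0.1]
grip_width: 0.4
finger_force: 0.0
[-0.14966937  0.0277645  -0.25654958] [ 526.97336419 -240.24228731  149.75856822]
```

View pics/end.png

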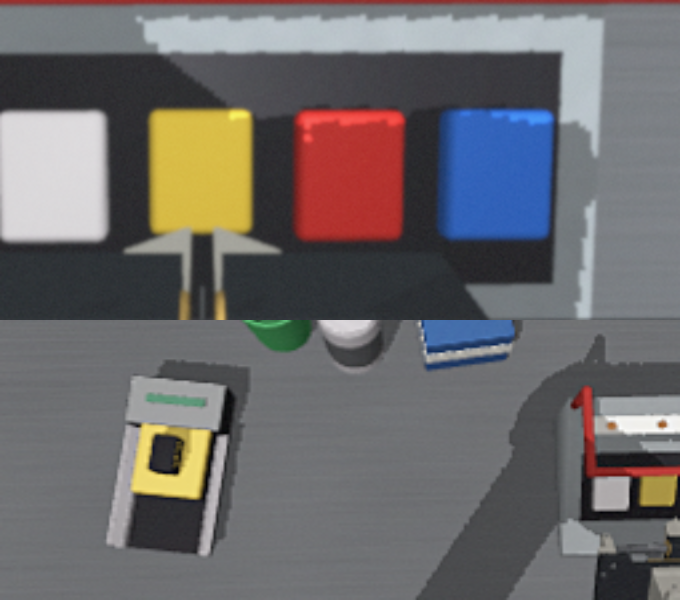

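Yellow (200,172) is now the smallest cap, 103 px wide against 108–112 for white, red and blue, so yellow is latched and the others are up. The pack is still home in the dock, and the robot is clear.

```bash
python3 -c "
from plant import bot
print(bot.close_job())"
```

```text
the job is handed in; nothing more can be done
None
```

The job is handed in at about 22 s of the 72 s allowed: white was pressed first, the pack was slid home against the dock's back stop, and yellow was pressed last and stays down with the other keys up; the hand-in returned no verdict, so this rests on the camera and force checks.

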